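Load the leaf press

TASK

Pick up the whole pile of three wooden press boards at once and load it into the red press tray: tilt it in with one end under the tray's lip, then lower the other end until all three boards lie flat and fully home on the tray floor. Then set the steel weight upright on the middle of the pile, lined up with it. Do not let the boards or the weight drop, and leave the jar, beaker and slide box where they are.

Things in the scene. Friction and masses are not known exactly. Their poses are not given: they have to be found in the camera images.
- seat (a point): Red plastic press tray, screwed to the bench. This point: centre of its floor, 15 mm above the bench; x along the tray, away from the lip end, y across, z up. Seat inside the walls: 126 mm long (x), 61 mm wide (y). Walls 6 mm thick. The +x end wall and the side walls are 20 mm high above the floor; the -x end wall (nearer the robot), inner face at x = -63 mm, is taller and carries the lip.
- lip (a point): Fixed lip over the tray's -x end, full width, reaching 14 mm in from that end's wall (clear opening from above 112 mm long). This point: middle of the lip's free edge, on its underside, 36 mm above the tray floor and 49 mm to -x of the floor's centre; its top is 41.5 mm above the floor. Same axes as the seat.
- gap (a point): Finger gap in the tray's +y side; the -y side has the same. The side walls stand only at the corners (35 to 69 mm from the middle along x); between them, over 70 mm, the sides are open and the floor is only 44 mm wide (y), so fingers can go down beside it to the bench. This point: middle of the gap at floor height, 30 mm to +y of the floor's centre.
- low_center (a point): Lowest of the pile of three loose wooden press boards, each 120 long (x), 56 wide (y), 8 mm thick (z), about 45 g. This point: its centre. At the start they lie flush, 24 mm in all, on a grey fixed riser block 100 by 44 by 15 mm high (centred under them, same direction), overhanging it by 6 mm at each long side.
- mid_center (a point): Middle board of the pile (lighter wood), same size; this point is its centre.
- top_center (a point): Top board of the pile, same size; this point is its centre.
- weight_grip (a point): The press weight, about 0.7 kg: steel block 70 mm long (x), 44 mm wide (y), 28 mm high, with an upright blue grip rib on top, 56 mm long (x), 14 mm thick (y), 34 mm high. This point is the centre of the rib, 45 mm above the weight's underside and 17 mm below its top. It starts on a cork pad 4 mm thick, fixed to the bench.
- jar: Amber jar with a red cap, bystander, 56 mm across, 85 mm high; origin at the centre of its underside.
- beaker: Clear beaker, bystander, 66 mm across, 85 mm high; origin at the centre of its underside.
- slidebox: Green slide box, bystander, 90 (x) by 60 (y) by 30 mm high; origin at the centre of its underside.
Not all that is in view belongs to the job. What is shaped like the part that bears weight_grip but purple is not meant. What is shaped like the part that bears top_center but purple is not meant.

How it is judged:
On the way, in this order (a step that is already met when the one before it is completed fails the run):
1. all three boards are lifted off the riser together as one pile (their centres more than 44, 52 and 60 mm above the bench at the same time) (height (world z) of low_center above 0.044 m and height (world z) of mid_center above 0.052 m and height (world z) of top_center above 0.06 m), for 0.2 s.
2. all three boards lie flat and home in the tray, one on another (x of low_center in the frame of seat between -0.006 and 0.006 m and y of low_center in the frame of seat between -0.006 and 0.006 m and z of low_center in the frame of seat between 0.001 and 0.0225 m and angle between each of low_center, mid_center, top_center's own z axis and vertical below 0.05 rad and x of mid_center in the frame of seat between -0.006 and 0.006 m and y of mid_center in the frame of seat between -0.006 and 0.006 m and z of mid_center in the frame of seat between 0.001 and 0.0225 m and x of top_center in the frame of seat between -0.006 and 0.006 m and y of top_center in the frame of seat between -0.006 and 0.006 m and z of top_center in the frame of seat between 0.001 and 0.0225 m), for 0.2 s.
At the end, for the whole second after the job is handed in: Boards flat (0.05 rad), home under the lip: centres within 6 mm of the seat centre in x and y, none over 22.5 mm above the floor. Weight upright (0.05 rad) on them, within 12 mm of the seat centre in x and y and 0.25 rad of its length, grip point 66 to 72 mm above the floor. All at rest (all of step 2 and z of weight_grip in the frame of seat between 0.066 and 0.072 m and angle between weight_grip's own z axis and vertical below 0.05 rad and angle between the x axis of weight_grip and the x axis of seat, either way round below 0.25 rad and x of weight_grip in the frame of seat between -0.012 and 0.012 m and y of weight_grip in the frame of seat between -0.012 and 0.012 m and linear speed of each of board_low, board_mid, board_top, weight below 0.02 m/s); the robot touches nothing.
It fails at once if the jar, beaker or slide box is pushed more than 20 mm or tipped over (distance of any of jar, beaker, slidebox from where it was at the start of the episode above 0.02 m or angle between any of jar, beaker, slidebox's own z axis and vertical above 0.5 rad).
It fails at once if a board is dropped or thrown: it moves faster than 0.4 m/s with no finger on it ((contact force between the fingers and board_low below 0.02 N and linear speed of board_low above 0.4 m/s) or (contact force between the fingers and board_mid below 0.02 N and linear speed of board_mid above 0.4 m/s) or (contact force between the fingers and board_top below 0.02 N and linear speed of board_top above 0.4 m/s)).
It fails at once if the weight is dropped or thrown: it moves faster than 0.4 m/s with no finger on it (contact force between the fingers and weight below 0.02 N and linear speed of weight above 0.4 m/s).
It also fails if it takes over 64 s, if anything falls off the work surface, if the arm or the gripper's body presses on something with over 40 N, if the wrist force passes 120 N, or if a joint passes its speed limit or range.

ROBOT

A 6-joint arm with a two-finger parallel gripper is mounted at the origin on the work surface. World frame = base frame: x ahead of the robot, y to its left, z up, the work surface at z = 0. Lengths are in m, angles in rad, forces in N, time in s.
With the tool pointing down it reaches from about 0.3 to 0.875 m from the base axis. Payload 6.4 kg.
Tool frame: the origin (TCP) lies between the finger pads; the fingertips stand 11 mm ahead of it and the grasp point (between the pads) lies 8 mm behind it (ctrl.tcp_to_tips is the distance from the TCP to the fingertips, in m); x points along the fingers, z is the direction in which the jaws open and shut, and the axes are right-handed (so a half turn about x gives the same grasp; the last joint's range is limited). The gripper opens to 85 mm and grips with 20 to 120 N. Pads are 22 mm wide; open, the fingers measure 114 mm over their backs; the gripper's body (76 mm by 85 mm) begins 54 mm behind the grasp point. The pads swing forward as they close: fully open they stand 13 mm farther back than shut.
Start: joints at [-1.509, 0.181, 1.607, -0, 1.354, -0.206], TCP at [0.152, -0.555, 0.242] pointing down, gripper open.
Joint ranges: [-2.99, 2.99], [-0.89, 2.07], [0.3, 2.58], [-1.14, 4.28], [0, 2.63], [-3.12, 3.12]. Speed limits (rad/s): [2.57, 2.57, 3.01, 3.14, 3.14, 3.14].

INTERFACE

Orientations are given as a unit quaternion [w, x, y, z].
In Python, from bench import ctrl, eyes, hand_in gives the robot as it stands. The module is installed in compiled form; this text tells all that it offers.
- The arm moves only by the tool step_arm, never from a script. Its arguments are lists of equal length, an entry for each row: "xyz": the shift along the world's x, y, z in mm, a list of three; "spin": the turn about the world's z in rad; "fingers": the opening in per cent of the stroke, from 0 (shut) to 100 (fully open). A call has 1 to 10 rows; each row is the pose to reach, as a shift and turn from the pose commanded when the call began; what a row does not reach only later rows make up. A row lasts 1/10 s, in which the tool goes at most 50 mm and 8.59 degrees, less where a joint would pass 70% of its speed; a pose out of reach is approached as far as the arm can. A call with a gripper value outside its range is refused whole. The fingers move at their own pace and stop on an object; the grip force is fixed at half the most. Time passes only in rows, so rows that repeat a pose let the fingers close. It gives the time, the measured TCP pose, the force and the opening at its end, in the units of the state.
- ctrl.get_obs(): the state, without advancing time (a new reading comes with each control period).
- eyes.camera(name): name is "side" or "top" or "wrist"; returns the picture (384x512x3 uint8, red, green, blue); there is no depth.
- eyes.camera_model(name): a dict with "vertical_fov" (degrees; the focal length in pixels is half the picture's height over the tangent of half this angle, whatever the lens; pixels are square), "cx", "cy" (the principal point, pixels), "pose" (4x4, takes a point from camera to world coordinates); the wrist camera has in their place "tool_from_camera" (4x4, takes a point from camera to tool coordinates, whose origin is the TCP and whose axes are the tool frame's). Camera axes: x right, y up, looking along -z (the intrinsics and any distortion apply to the point x, -y, -z); pixel columns grow to the right and rows downward; lengths in m; the calibration is good to about 2 mm. A picture is of the moment at which its call begins: read the wrist's pose just before it. camera_model takes no time and is no camera call.
- hand_in(): hands the job in, once; it reports no verdict.
The state is a dict: "time_s": time; "q": joint angles; "dq": joint speeds; "joint_efforts": joint torques, N m; "eef_pos": TCP position; "eef_rot": TCP orientation; "wrist_force": force on the tool from outside, world axes, zero at the start; "torque": the same for the moment, N m; "opening": opening from 0.0 (shut) to 1.0 (fully open).
Only numpy, scipy, OpenCV 4.12 (cv2) and the standard library are available. Lean on these libraries where they do the work, as an engineer would, in place of code of your own. Each camera call takes 0.05 s, during which the arm holds its last target.

## Working session

There is one attempt and no reset: what is moved stays moved. The work goes in short steps, Python scripts to look and compute and a tool call to move; the robot and the scene stay as the last step left them, time stands still between calls to the robot, and variables do not carry over. Pictures are saved under pics/ and viewed, and the job is handed in when it is done.

Besides the shell and the picture viewer there is one more tool, called as name(argument=value, ...) on one line, values as JSON. step_arm: Moves the arm, as the interface text tells. Its arguments: {"type":"object","properties":{"xyz":{"type":"array"},"spin":{"type":"array"},"fingers":{"type":"array"}},"required":["xyz","spin","fingers"]}

```bash
mkdir -p pics; ls; python3 - <<'E'
from bench import ctrl, eyes
import cv2, numpy as np
o=ctrl.get_obs()
print({k:np.round(v,3).tolist() for k,v in o.items()})
for n in ["side","top","wrist"]:
    cv2.imwrite(f"pics/{n}0.png",eyes.camera(n)[:,:,::-1])
    m=eyes.camera_model(n); print(n,{k:(np.round(v,4).tolist() if not isinstance(v,str) else v) for k,v in m.items()})
print(ctrl.tcp_to_tips)
E
```

```text
pics
{'time_s': 0.0, 'q': [-1.509, 0.182, 1.608, -0.0, 1.354, -0.206], 'dq': [-0.0, -0.001, 0.001, 0.001, 0.0, -0.001], 'joint_efforts': [-0.0, -44.487, -35.134, -0.0, 0.009, 0.0], 'eef_pos': [0.152, -0.554, 0.241], 'eef_rot': [0.562, 0.429, 0.563, -0.428], 'wrist_force': [0.019, 0.292, 0.393], 'torque': [0.077, 0.022, 0.006], 'opening': 1.003}
side {'vertical_fov': 48.6931, 'cx': 256.4847, 'cy': 186.2093, 'pose': [[-0.8782, 0.2953, -0.3763, 0.1926], [-0.4782, -0.5604, 0.6762, 0.7542], [-0.0112, 0.7738, 0.6334, 0.7727], [0.0, 0.0, 0.0, 1.0]]}
top {'vertical_fov': 55.1968, 'cx': 257.3727, 'cy': 193.5535, 'pose': [[0.0294, 0.9938, -0.107, 0.482], [-0.9996, 0.0296, 0.0003, -0.0292], [0.0035, 0.1069, 0.9943, 1.1556], [0.0, 0.0, 0.0, 1.0]]}
wrist {'vertical_fov': 71.225, 'cx': 260.3689, 'cy': 189.4242, 'tool_from_camera': [[0.0, 0.3138, -0.9495, -0.1332], [0.0007, 0.9495, 0.3138, 0.0809], [1.0, -0.0007, -0.0002, -0.0006], [0.0, 0.0, 0.0, 1.0]]}
0.011
```

View pics/side0.png

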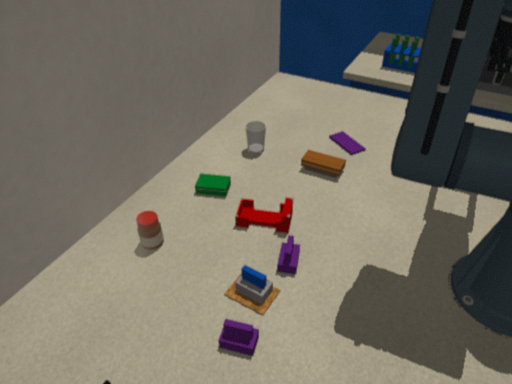

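View pics/top0.png

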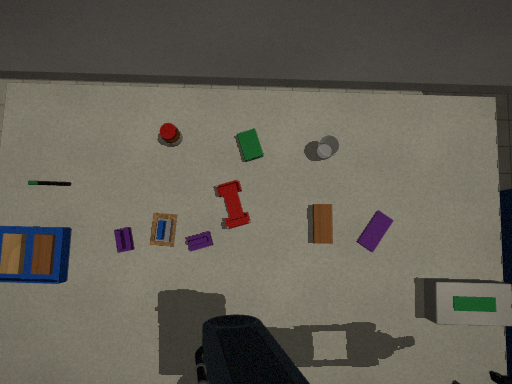

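View pics/wrist0.png

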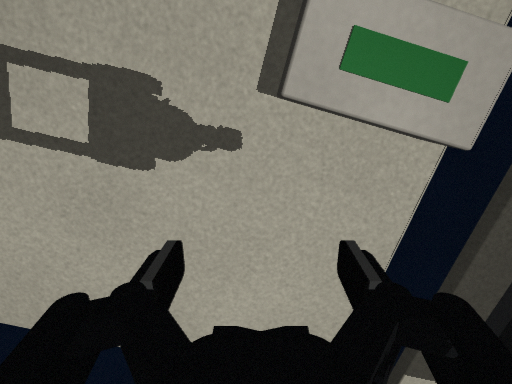

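```bash
cat > h.py <<'E'
import numpy as np, cv2
from bench import ctrl, eyes
from scipy.spatial.transform import Rotation as R
def model(n,obs=None):
    m=eyes.camera_model(n); f=192/np.tan(np.radians(m["vertical_fov"])/2)
    if n=="wrist":
        o=obs or ctrl.get_obs(); T=np.eye(4); q=o["eef_rot"]; T[:3,:3]=R.from_quat([q[1],q[2],q[3],q[0]]).as_matrix(); T[:3,3]=o["eef_pos"]
        P=T@np.array(m["tool_from_camera"])
    else: P=np.array(m["pose"])
    return f,m["cx"],m["cy"],P
def ray(M,u,v):
    f,cx,cy,P=M; return P[:3,3],P[:3,:3]@np.array([(u-cx)/f,-(v-cy)/f,-1])
def at(M,u,v,z):
    c,d=ray(M,u,v); return c+d*(z-c[2])/d[2]
def proj(M,p):
    f,cx,cy,P=M; q=P[:3,:3].T@(np.array(p)-P[:3,3]); return cx+f*q[0]/-q[2], cy-f*q[1]/-q[2]
def crop(n,src,x0,y0,w,h,s):
    im=cv2.imread(src)[y0:y0+h,x0:x0+w]; cv2.imwrite(n,cv2.resize(im,None,fx=s,fy=s,interpolation=cv2.INTER_CUBIC))
E
python3 - <<'E'
from h import *
crop("pics/c1.png","pics/top0.png",100,165,160,100,5)
crop("pics/c2.png","pics/top0.png",290,180,120,90,6)
crop("pics/c3.png","pics/side0.png",210,130,160,120,5)
M=model("top");S=model("side")
for n,u,v,z in [("pile",322,224,.039),("tray",233,205,.015),("weight",163,230,.03),("jar",169,132,.08),("beaker",325,150,0.04),("box",250,145,.03)]: 
    p=at(M,u,v,z); print(n,p.round(3),np.round(proj(S,p),0))
E
```

```text
pile [ 0.515 -0.228  0.039] [323. 160.]
tray [0.567 0.045 0.015] [264. 216.]
weight [0.483 0.255 0.03 ] [253. 283.]
jar [0.775 0.241 0.08 ] [147. 218.]
beaker [ 0.744 -0.235  0.04 ] [256. 139.]
box [ 0.755 -0.002  0.03 ] [212. 181.]
```

View pics/c1.png

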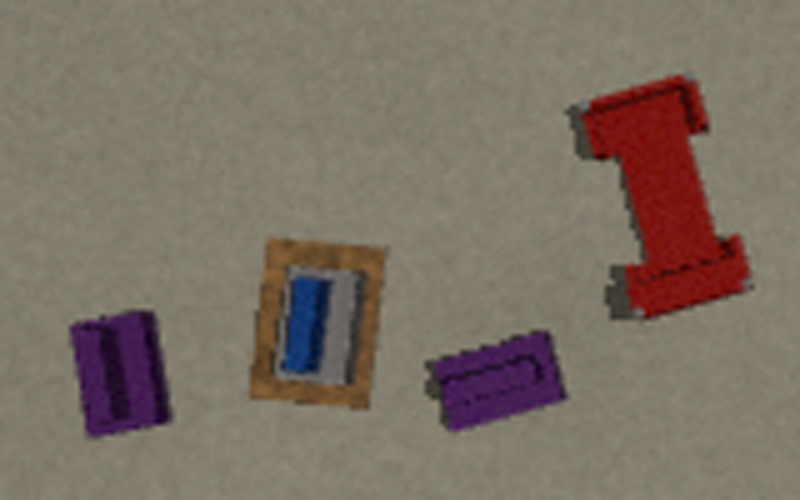

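View pics/c2.png

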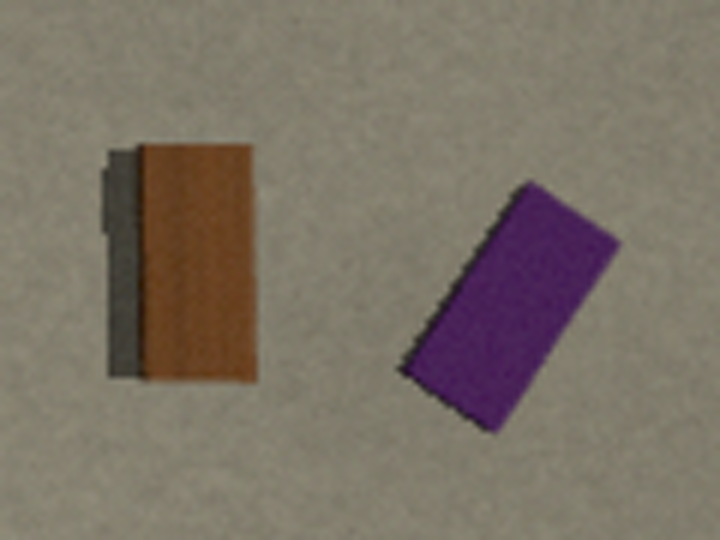

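View pics/c3.png

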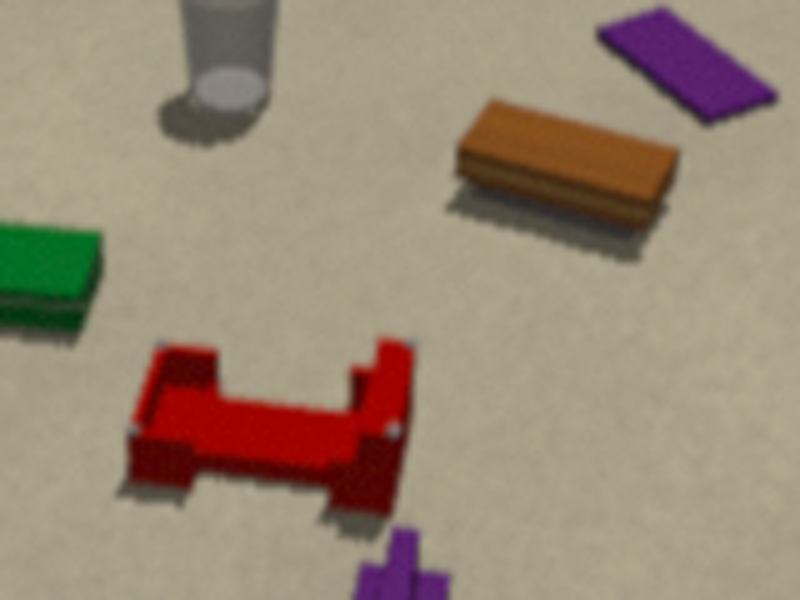

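```bash
python3 - <<'E'
from h import *
M=model("top")
def c1(u,v,z): return at(M,100+(u+.5)/5-.5,165+(v+.5)/5-.5,z)
def c2(u,v,z): return at(M,290+(u+.5)/6-.5,180+(v+.5)/6-.5,z)
T=[c1(582,107,.035),c1(690,77,.035),c1(752,288,.0565),c1(640,317,.0565)]
P=[c2(140,145,.039),c2(251,144,.039),c2(257,382,.039),c2(142,379,.039)]
W=[c1(290,275,.066),c1(331,277,.066),c1(322,374,.066),c1(283,371,.066)]
for n,Q in (("tray",T),("pile",P),("rib",W)):
    Q=np.array(Q)[:,:2]; print(n,"c",Q.mean(0).round(4)); 
    for i in range(4):
        d=Q[i]-Q[i-1]; print("  edge",np.linalg.norm(d).round(4),np.degrees(np.arctan2(d[1],d[0])).round(1))
C=[c1(268,238,.004),c1(386,248,.004),c1(368,408,.004),c1(251,397,.004)];print(np.mean(C,0))
E
```

```text
tray c [0.5682 0.0442]
  edge 0.1345 18.3
  edge 0.0689 -72.6
  edge 0.1359 -161.7
  edge 0.0689 106.2
pile c [ 0.5176 -0.2297]
  edge 0.1179 1.2
  edge 0.0565 -87.8
  edge 0.12 -178.1
  edge 0.0578 90.2
rib c [0.4844 0.2518]
  edge 0.0564 -0.8
  edge 0.0243 -91.1
  edge 0.0571 177.9
  edge 0.023 87.3
[0.48581354 0.26049909 0.004     ]
```

step_arm(xyz=[[40,35,0],[80,70,0],[120,105,0],[155,140,0],[190,170,0],[225,200,0],[260,230,0],[295,262,0],[330,293,-20],[365,325,-40]], spin=[-0.03,-0.06,-0.09,-0.12,-0.15,-0.18,-0.21,-0.24,-0.25,-0.25], fingers=[100,100,100,100,100,100,100,100,100,100])

```text
time_s: 1.15
eef_pos: [0.5172, -0.2297, 0.2033]
eef_rot: [0.505, 0.496, 0.504, -0.495]
wrist_force: [-0.3, -0.4, 0.0]
opening: 1.0
```

step_arm(xyz=[[0,0,0],[0,0,0],[0,0,0]], spin=[0,0,0], fingers=[100,100,100])

```text
time_s: 1.45
eef_pos: [0.5153, -0.2316, 0.2035]
eef_rot: [0.504, 0.496, 0.504, -0.496]
wrist_force: [-0.8, 0.2, -0.2]
opening: 1.002
```

```bash
cat > snap.py <<'E'
import sys
from h import *
tag=sys.argv[1]
import json
for n in sys.argv[2:]:
    o=ctrl.get_obs(); im=eyes.camera(n)[:,:,::-1]; cv2.imwrite(f"pics/{n}{tag}.png",im)
    if n=="wrist": json.dump({k:np.array(v).tolist() for k,v in o.items()},open(f"pics/{tag}.json","w"))
o=ctrl.get_obs(); q=o["eef_rot"]; A=R.from_quat([q[1],q[2],q[3],q[0]]).as_matrix()
print(round(float(o["time_s"]),2),np.round(o["eef_pos"],4),"jaw deg",np.degrees(np.arctan2(A[1,2],A[0,2])).round(2),"xaxis",A[:,0].round(3),"F",np.round(o["wrist_force"],1),"op",o["opening"])
E
python3 snap.py 1 wrist
```

```text
1.5 [ 0.5153 -0.2321  0.2038] jaw deg -89.06 xaxis [ 0.001 -0.001 -1.   ] F [ 0.3 -0.3 -0.3] op 1.0003330090975933
```

View pics/wrist1.png

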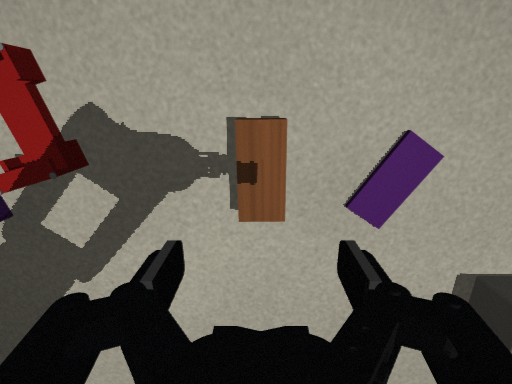

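```bash
python3 - <<'E'
from h import *
import json
crop("pics/w1c.png","pics/wrist1.png",210,100,110,140,4)
M=model("wrist",json.load(open("pics/1.json")))
Q=np.array([at(M,u,v,.039) for u,v in [(236.5,119),(286.5,118.5),(285,221),(238.5,221)]]);print(Q.round(4),Q.mean(0))
print([proj(M,(.5176+sx*.06,-.2297+sy*.028,.039)) for sx in(1,-1) for sy in (1,-1)])
E
```

```text
[[ 0.577  -0.2044  0.039 ]
 [ 0.5785 -0.2581  0.039 ]
 [ 0.4577 -0.2622  0.039 ]
 [ 0.4567 -0.2056  0.039 ]] [ 0.51747652 -0.23258835  0.039     ]
[(np.float64(234.003274470221), np.float64(118.36051700682947)), (np.float64(286.0488995759716), np.float64(119.33196362100472)), (np.float64(235.26013073862538), np.float64(220.28753358409836)), (np.float64(281.29791596852976), np.float64(221.03569817647806))]
```

View pics/w1c.png

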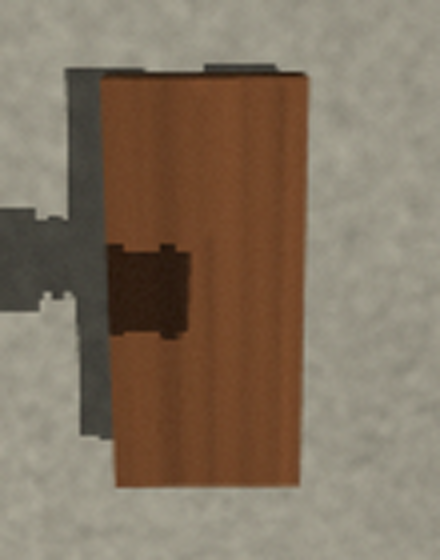

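step_arm(xyz=[[2,0,-40],[2,0,-80],[2,0,-115],[2,0,-145],[2,0,-165],[2,0,-178],[2,0,-184],[2,0,-184],[2,0,-184]], spin=[0,0,0,0,0,0,0,0,0], fingers=[100,100,100,100,100,100,100,100,100])

```text
time_s: 2.4
eef_pos: [0.5183, -0.2318, 0.0204]
eef_rot: [0.505, 0.496, 0.504, -0.496]
wrist_force: [0.3, 0.5, 0.8]
opening: 0.998
```

```bash
python3 snap.py 2 wrist side
```

```text
2.5 [ 0.5185 -0.2316  0.0206] jaw deg -88.98 xaxis [ 0.002 -0.001 -1.   ] F [-0.8  0.4  0.4] op 0.9976728980296045
```

View pics/wrist2.png

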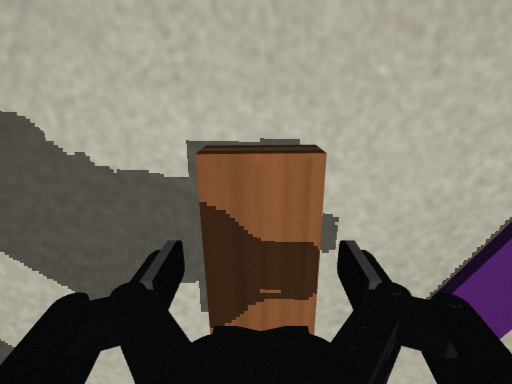

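View pics/side2.png

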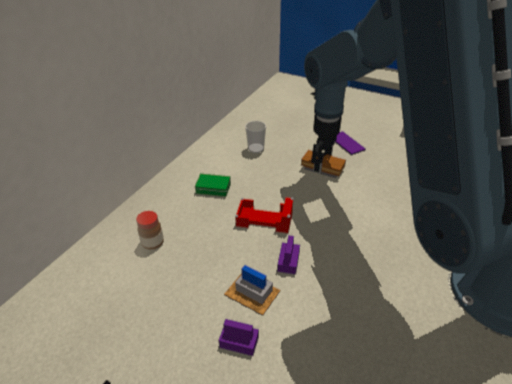

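step_arm(xyz=[[0,0,0],[0,0,0],[0,0,0],[0,0,0],[0,0,0],[0,0,0],[0,0,0],[0,0,0]], spin=[0,0,0,0,0,0,0,0], fingers=[80,70,60,50,40,30,20,0])

```text
time_s: 3.3
eef_pos: [0.5182, -0.2313, 0.02]
eef_rot: [0.505, 0.496, 0.504, -0.495]
wrist_force: [-1.1, 1.5, 6.1]
opening: 0.647
```

```bash
python3 snap.py 3 wrist
```

```text
3.35 [ 0.5182 -0.2313  0.02  ] jaw deg -88.97 xaxis [ 0.001 -0.001 -1.   ] F [-0.3  0.6  5. ] op 0.6441721078781396
```

View pics/wrist3.png

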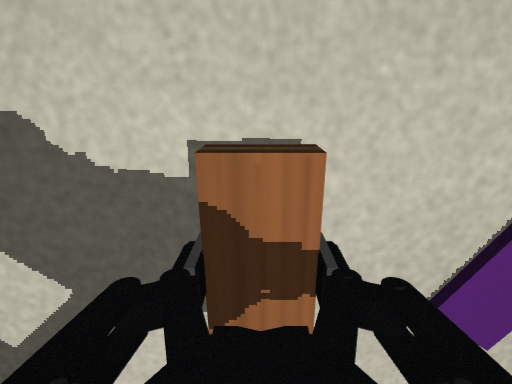

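step_arm(xyz=[[0,0,5],[0,0,15],[0,0,30],[0,0,50],[0,0,70],[0,0,80],[0,0,80],[0,0,80]], spin=[0,0,0,0,0,0,0,0], fingers=[0,0,0,0,0,0,0,0])

```text
time_s: 4.15
eef_pos: [0.5174, -0.2308, 0.0991]
eef_rot: [0.504, 0.496, 0.504, -0.496]
wrist_force: [-1.0, -0.3, -1.8]
opening: 0.643
```

```bash
python3 snap.py 4 wrist side; python3 -c "
from h import *
crop('pics/s4c.png','pics/side4.png',280,100,100,100,5)"
```

```text
4.25 [ 0.5169 -0.2304  0.0981] jaw deg -88.98 xaxis [-0.002  0.001 -1.   ] F [-0.7 -0.1 -1.5] op 0.647191632623033
```

View pics/wrist4.png

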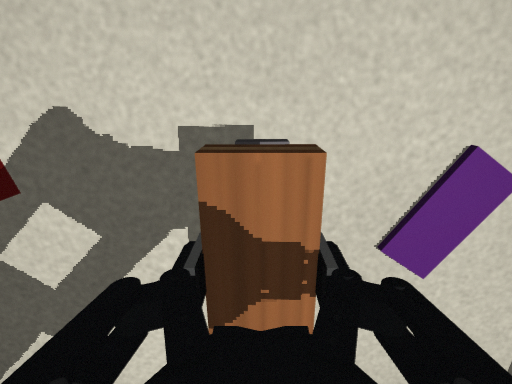

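View pics/s4c.png

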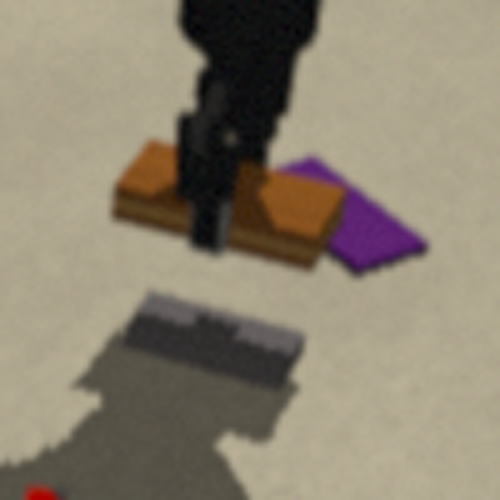

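step_arm(xyz=[[-5,10,15],[-17,35,35],[-32,65,60],[-47,95,80],[-62,125,95],[-77,155,102],[-92,185,102],[-104,210,102],[-111,225,102],[-111,225,102]], spin=[0.02,0.06,0.1,0.14,0.18,0.22,0.26,0.28,0.285,0.285], fingers=[0,0,0,0,0,0,0,0,0,0])

```text
time_s: 5.25
eef_pos: [0.4051, -0.0042, 0.2002]
eef_rot: [0.569, 0.418, 0.571, -0.418]
wrist_force: [0.7, 1.2, -1.6]
opening: 0.64
```

step_arm(xyz=[[0,0,0],[0,0,0]], spin=[0,0], fingers=[0,0])

```text
time_s: 5.45
eef_pos: [0.4069, -0.0066, 0.201]
eef_rot: [0.569, 0.419, 0.57, -0.419]
wrist_force: [0.3, -0.1, -2.1]
opening: 0.648
```

```bash
python3 snap.py 5 wrist; python3 -c "
from h import *
crop('pics/w5c.png','pics/wrist5.png',170,20,190,140,4)"
```

```text
5.5 [ 0.4069 -0.0067  0.201 ] jaw deg -72.71 xaxis [-0. -0. -1.] F [ 0.   0.4 -1.3] op 0.6411504959625817
```

View pics/wrist5.png

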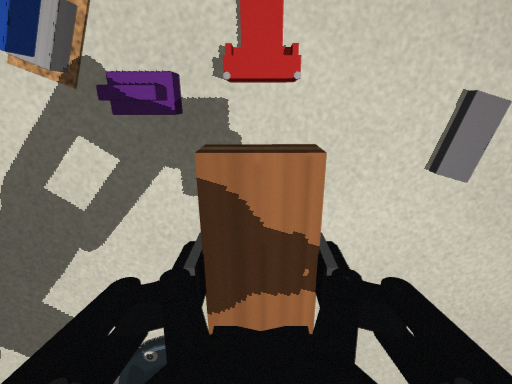

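View pics/w5c.png

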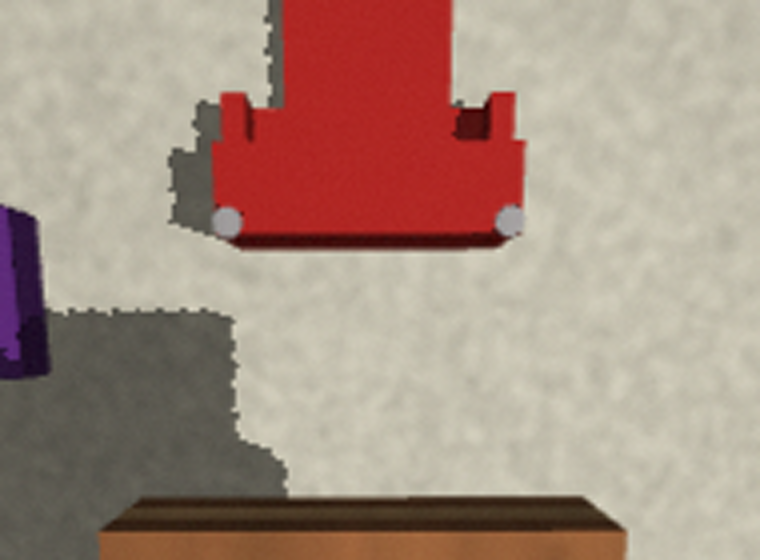

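```bash
python3 - <<'E'
from h import *
import json
o=json.load(open("pics/5.json")); M=model("wrist",o)
g=lambda u,v,z: at(M,170+(u+.5)/4-.5,20+(v+.5)/4-.5,z)
q=o["eef_rot"];A=R.from_quat([q[1],q[2],q[3],q[0]]).as_matrix()
ex=np.cross(A[:,2],[0,0,1]); 
ex=ex if ex[0]>0 else -ex; ey=np.cross([0,0,1],ex); t=np.array(o["eef_pos"])
for n,u,v,z in [("lipL",213,141,.0565),("lipR",525,141,.0565),("endL",225,236,.0565),("endR",512,236,.0565),("flL",284,20,.015),("flR",451,20,.015),("cutL",262,108,.015),("wallTopL",222,93,.035),("wallTopR",516,93,.035),("pileL",100,530,.22),("pileR",627,530,.22),("pileLb",140,497,.196),("pileRb",585,497,.196)]:
    p=g(u,v,z); d=p-t; print(n,p.round(4),"tool-rel fwd %.1f left %.1f"%(1e3*d@ex,1e3*d@ey))
print(np.degrees(np.arctan2(ex[1],ex[0])))
E
```

```text
lipL [0.5124 0.0637 0.0565] tool-rel fwd 121.6 left 35.6
lipR [ 0.5342 -0.006   0.0565] tool-rel fwd 121.7 left -37.3
endL [0.4933 0.0556 0.0565] tool-rel fwd 101.0 left 33.7
endR [ 0.5139 -0.0101  0.0565] tool-rel fwd 101.1 left -35.2
flL [0.5497 0.0601 0.015 ] tool-rel fwd 156.2 left 21.2
flR [0.5627 0.0186 0.015 ] tool-rel fwd 156.2 left -22.3
cutL [0.5282 0.06   0.015 ] tool-rel fwd 135.7 left 27.5
wallTopL [0.5257 0.0678 0.035 ] tool-rel fwd 135.6 left 35.7
wallTopR [ 0.5475 -0.002   0.035 ] tool-rel fwd 135.6 left -37.5
pileL [0.4556 0.0387 0.22  ] tool-rel fwd 60.0 left 28.7
pileR [ 0.4725 -0.0152  0.22  ] tool-rel fwd 60.0 left -27.8
pileLb [0.4554 0.0391 0.196 ] tool-rel fwd 59.9 left 29.2
pileRb [ 0.4724 -0.0155  0.196 ] tool-rel fwd 59.9 left -28.0
17.313188278703812
```

step_arm(xyz=[[20,6,0],[50,15,0],[85,26,0],[120,37,-10],[150,46,-25],[170,52,-45],[179,55,-60],[179,55,-70],[179,55,-80],[179,55,-80]], spin=[0,0,0,0,0,0,0,0,0,0], fingers=[0,0,0,0,0,0,0,0,0,0])

```text
time_s: 6.5
eef_pos: [0.5841, 0.0486, 0.1195]
eef_rot: [0.569, 0.418, 0.571, -0.42]
wrist_force: [-0.1, -0.8, -1.5]
opening: 0.648
```

step_arm(xyz=[[0,0,0],[0,0,0]], spin=[0,0], fingers=[0,0])

```text
time_s: 6.7
eef_pos: [0.586, 0.0488, 0.1223]
eef_rot: [0.57, 0.419, 0.569, -0.419]
wrist_force: [0.4, 0.5, -1.2]
opening: 0.643
```

```bash
cat > rel.py <<'E'
from h import *
# tray center estimate in measured frame from frame-5 data
ex=np.array([.9547,.2976]);ey=np.array([-.2976,.9547])
seat=np.array([.4069,-.0067])+.1705*ex-.00085*ey
o=ctrl.get_obs(); d=np.array(o["eef_pos"])[:2]-seat
print("t",round(float(o["time_s"]),2),"TCP rel seat x %.1f y %.1f mm, z %.1f; pile bottom over floor %.1f"%(1e3*d@ex,1e3*d@ey,1e3*o["eef_pos"][2],1e3*o["eef_pos"][2]-5.5-15),"F",np.round(o["wrist_force"],1),"M",np.round(o["torque"],2),"op",round(float(o["opening"]),3))
E
python3 rel.py; python3 snap.py 6 wrist side;python3 -c "
from h import *
crop('pics/s6c.png','pics/side6.png',210,130,110,110,5)"
```

```text
t 6.7 TCP rel seat x 17.0 y 0.5 mm, z 122.3; pile bottom over floor 101.8 F [ 0.4  0.5 -1.2] M [-0.05  0.01 -0.01] op 0.643
6.8 [0.5861 0.0489 0.1223] jaw deg -72.66 xaxis [ 0.002 -0.    -1.   ] F [ 0.6 -0.9 -2.2] op 0.644807510022682
```

View pics/wrist6.png

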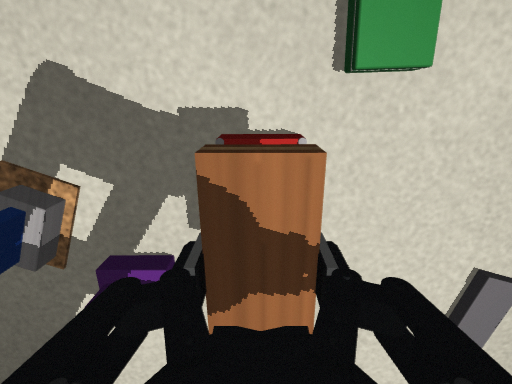

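View pics/s6c.png

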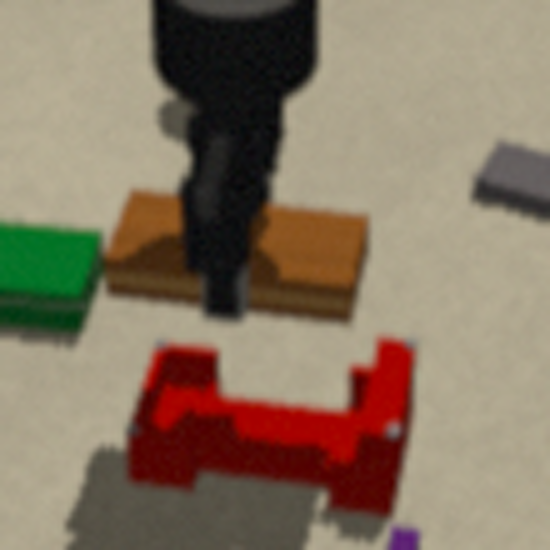

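```bash
python3 -c "
from h import *
crop('pics/w6c.png','pics/wrist6.png',185,120,150,50,5)"
```

```text
(no output)
```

View pics/w6c.png

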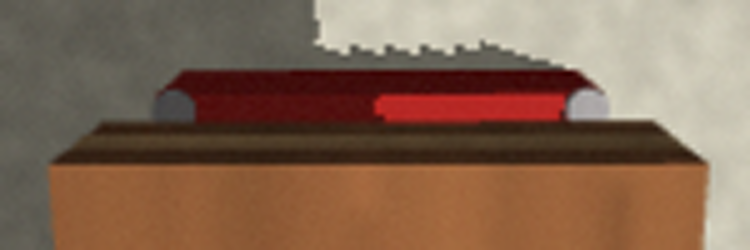

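step_arm(xyz=[[0,-1,-20],[0,-1,-40],[0,-1,-60],[0,-1,-72],[0,-1,-77],[0,-1,-77],[0,-1,-77]], spin=[0,0,0,0,0,0,0], fingers=[0,0,0,0,0,0,0])

```text
time_s: 7.5
eef_pos: [0.5864, 0.048, 0.0451]
eef_rot: [0.57, 0.419, 0.569, -0.419]
wrist_force: [-0.5, 1.1, -1.4]
opening: 0.644
```

```bash
python3 rel.py; python3 snap.py 7 wrist side;python3 -c "
from h import *
crop('pics/s7c.png','pics/side7.png',210,150,110,110,6)
crop('pics/w7c.png','pics/wrist7.png',160,120,200,130,4)"
```

```text
t 7.5 TCP rel seat x 17.1 y -0.4 mm, z 45.1; pile bottom over floor 24.6 F [-0.5  1.1 -1.4] M [0.02 0.02 0.01] op 0.644
7.6 [0.5865 0.048  0.0453] jaw deg -72.65 xaxis [ 0.002 -0.    -1.   ] F [-0.5 -0.7 -1. ] op 0.6450662861226293
```

View pics/s7c.png

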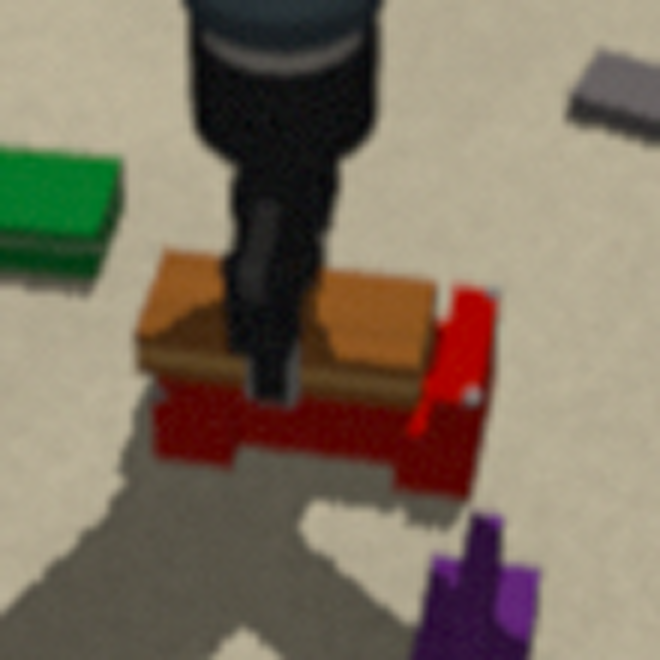

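View pics/w7c.png

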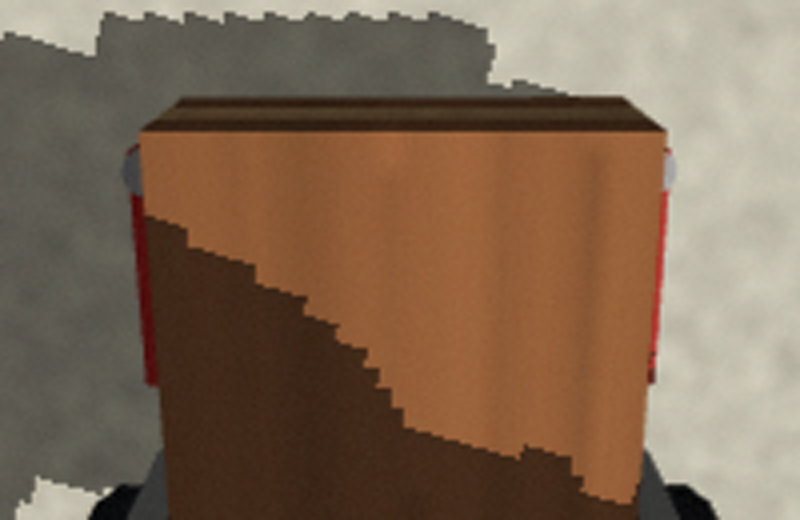

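step_arm(xyz=[[0,0,-3],[0,0,-5],[0,0,-6],[0,0,-7],[0,0,-8],[0,0,-9],[0,0,-10],[0,0,-10]], spin=[0,0,0,0,0,0,0,0], fingers=[0,0,0,0,0,0,0,0])

```text
time_s: 8.4
eef_pos: [0.5856, 0.0479, 0.0358]
eef_rot: [0.57, 0.419, 0.57, -0.419]
wrist_force: [-8.7, -1.4, 13.1]
opening: 0.643
```

```bash
python3 rel.py; python3 snap.py 8 wrist side;python3 -c "
from h import *
crop('pics/s8c.png','pics/side8.png',210,150,110,110,6)
crop('pics/w8c.png','pics/wrist8.png',160,100,200,130,4)"
```

```text
t 8.4 TCP rel seat x 16.3 y -0.2 mm, z 35.8; pile bottom over floor 15.3 F [-8.7 -1.4 13.1] M [0.03 0.73 0.07] op 0.643
8.5 [0.5856 0.0478 0.0358] jaw deg -72.63 xaxis [-0. -0. -1.] F [-8.7 -0.3 13.5] op 0.6385394614735546
```

View pics/s8c.png

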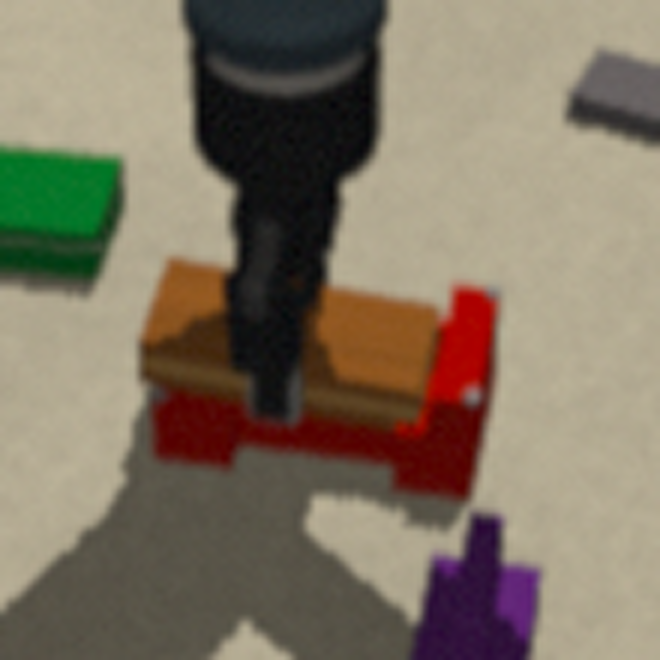

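View pics/w8c.png

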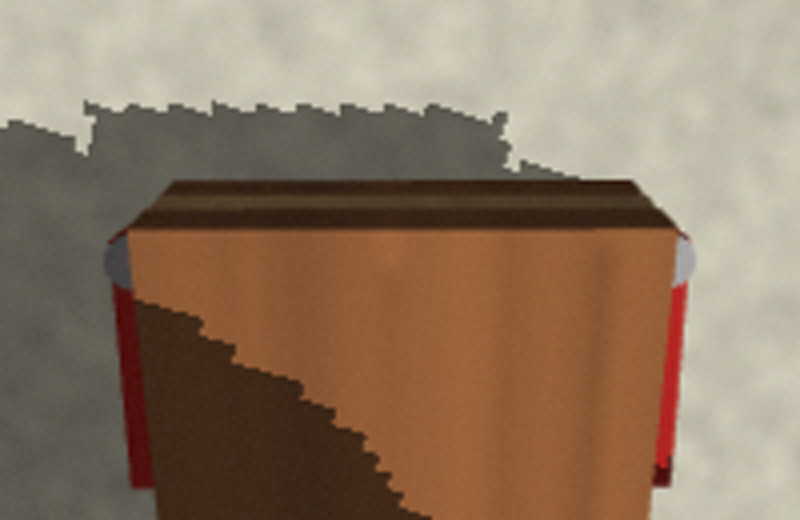

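step_arm(xyz=[[0,0,-1],[0,0,-2],[0,0,-3],[0,0,-4],[0,0,-4]], spin=[0,0,0,0,0], fingers=[0,0,0,0,0])

```text
time_s: 9.0
eef_pos: [0.5854, 0.0478, 0.0316]
eef_rot: [0.57, 0.419, 0.57, -0.419]
wrist_force: [-8.4, -0.7, 11.8]
opening: 0.644
```

```bash
python3 rel.py; python3 snap.py 9 wrist side;python3 -c "
from h import *
crop('pics/s9c.png','pics/side9.png',210,150,110,110,6)
crop('pics/w9c.png','pics/wrist9.png',160,100,200,130,4)"
```

```text
t 9.0 TCP rel seat x 16.1 y -0.2 mm, z 31.6; pile bottom over floor 11.1 F [-8.4 -0.7 11.8] M [-0.1   0.72  0.06] op 0.644
9.1 [0.5854 0.0478 0.0316] jaw deg -72.63 xaxis [-0.001 -0.001 -1.   ] F [-8.1 -2.  12.1] op 0.6403717590761068
```

View pics/s9c.png

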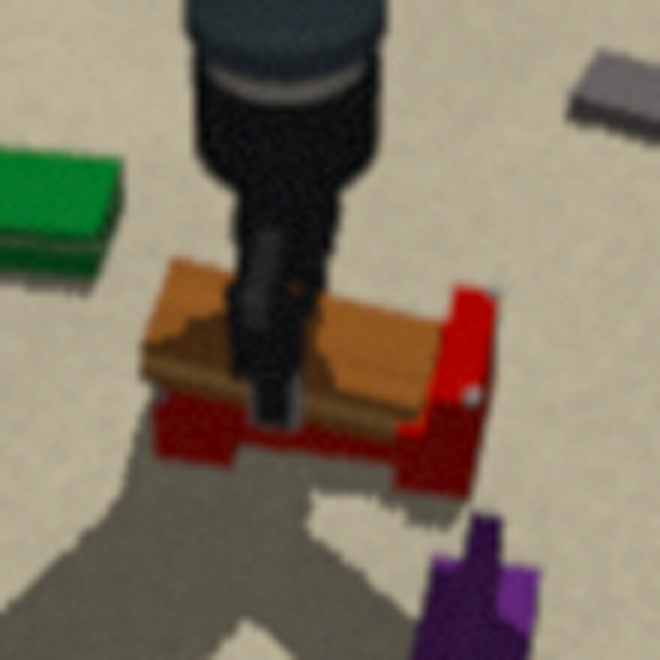

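View pics/w9c.png

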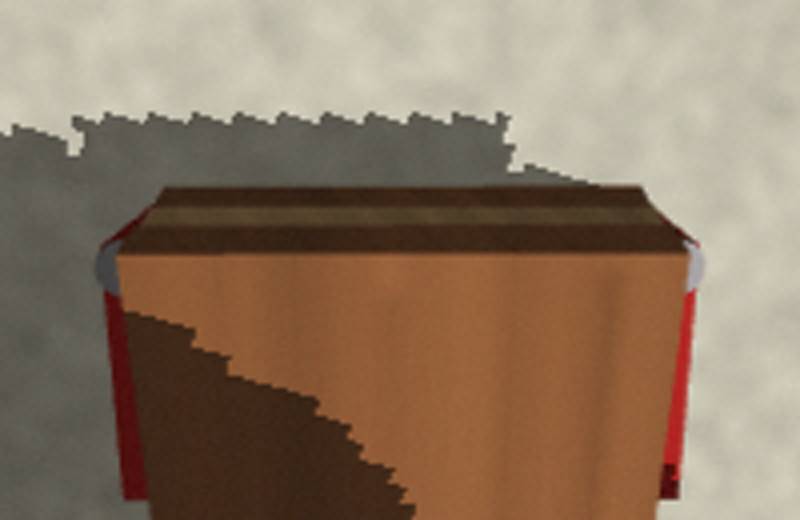

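step_arm(xyz=[[0,0,2],[0,0,3],[0,0,3],[-2,-0.6,3],[-4,-1.2,3],[-6,-1.9,3],[-8,-2.5,3],[-10,-3.1,3],[-10,-3.1,3]], spin=[0,0,0,0,0,0,0,0,0], fingers=[0,0,0,0,0,0,0,0,0])

```text
time_s: 10.0
eef_pos: [0.5752, 0.0449, 0.0331]
eef_rot: [0.57, 0.419, 0.57, -0.419]
wrist_force: [-0.2, 1.2, -1.6]
opening: 0.643
```

```bash
python3 rel.py; python3 snap.py 10 wrist side;python3 -c "
from h import *
crop('pics/s10c.png','pics/side10.png',210,150,110,110,6)
crop('pics/w10c.png','pics/wrist10.png',160,100,200,130,4)"
```

```text
t 10.0 TCP rel seat x 5.6 y -0.0 mm, z 33.1; pile bottom over floor 12.6 F [-0.2  1.2 -1.6] M [ 0.02 -0.03  0.02] op 0.643
10.1 [0.5756 0.0449 0.0332] jaw deg -72.66 xaxis [ 0.  0. -1.] F [-0.4 -0.3 -0.7] op 0.6446233886806265
```

View pics/s10c.png

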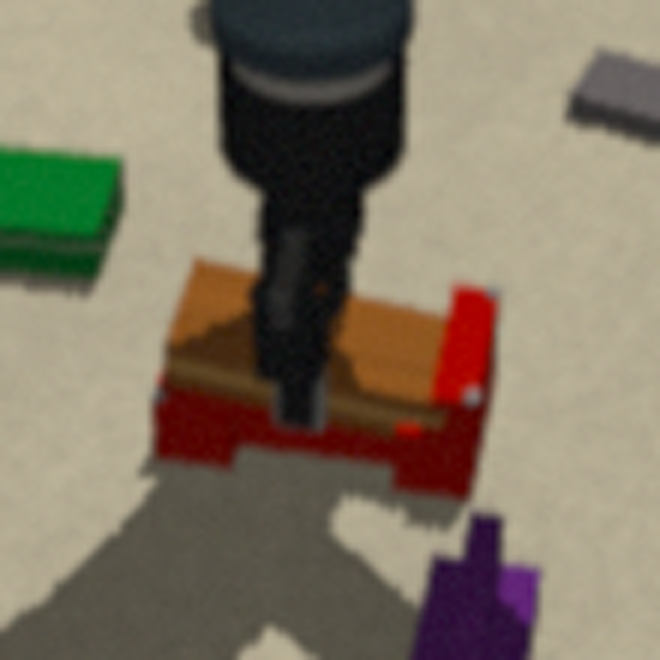

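View pics/w10c.png

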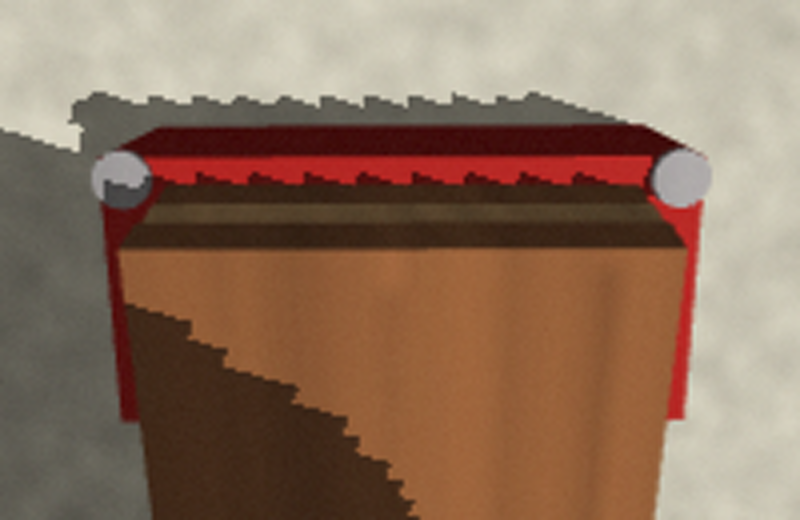

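step_arm(xyz=[[-2,-0.6,0],[-4,-1.2,0],[-6,-1.9,0],[-6,-1.9,0]], spin=[0,0,0,0], fingers=[0,0,0,0])

```text
time_s: 10.5
eef_pos: [0.5692, 0.043, 0.0331]
eef_rot: [0.57, 0.419, 0.57, -0.419]
wrist_force: [-0.3, 0.2, -1.3]
opening: 0.643
```

```bash
python3 rel.py; python3 snap.py 11 wrist side;python3 -c "
from h import *
crop('pics/s11c.png','pics/side11.png',210,150,110,110,6)
crop('pics/w11c.png','pics/wrist11.png',160,100,200,130,4)"
```

```text
t 10.5 TCP rel seat x -0.8 y -0.0 mm, z 33.1; pile bottom over floor 12.6 F [-0.3  0.2 -1.3] M [-0.04 -0.02  0.01] op 0.643
10.6 [0.5695 0.043  0.0332] jaw deg -72.66 xaxis [ 0.  0. -1.] F [-0.1  0.2 -1.2] op 0.645151603781043
```

View pics/w11c.png

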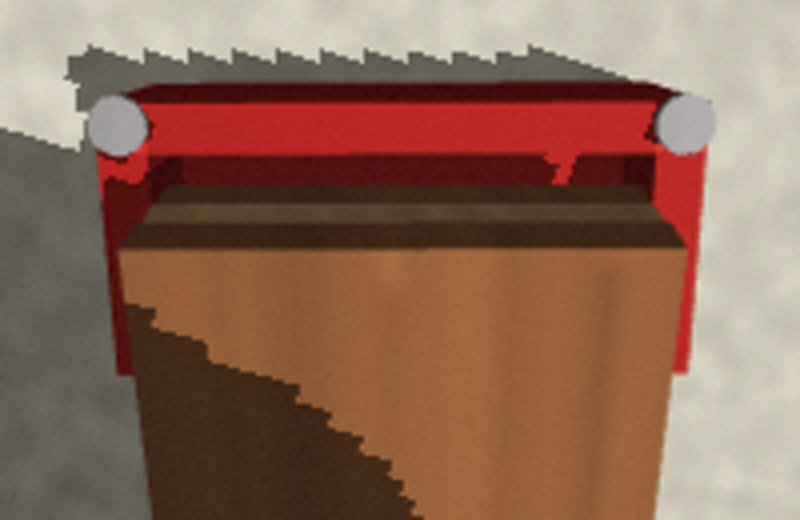

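View pics/s11c.png

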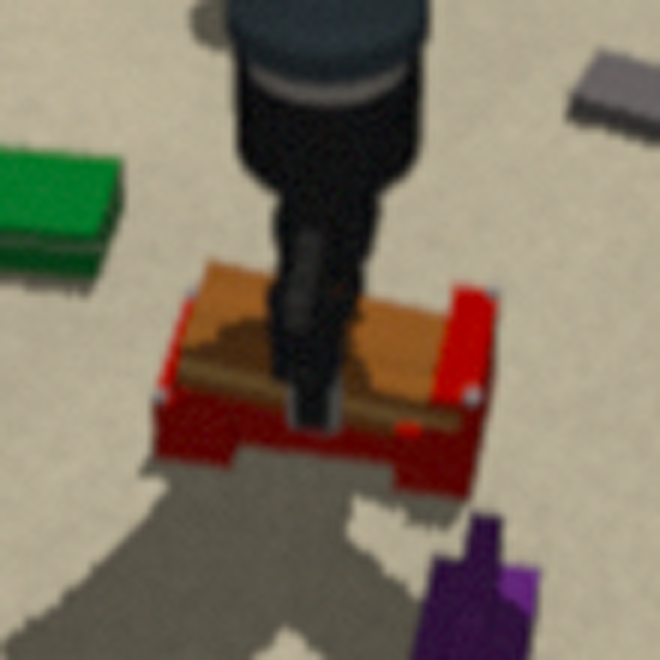

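step_arm(xyz=[[0,0,-2],[0,0,-3],[0,0,-4],[0,0,-5],[0,0,-6],[0,0,-7],[0,0,-7]], spin=[0,0,0,0,0,0,0], fingers=[0,0,0,0,0,0,0])

```text
time_s: 11.3
eef_pos: [0.5699, 0.0431, 0.0267]
eef_rot: [0.57, 0.419, 0.57, -0.419]
wrist_force: [-1.2, 1.4, 4.5]
opening: 0.643
```

```bash
python3 rel.py; python3 snap.py 12 wrist;python3 -c "
from h import *
crop('pics/w12c.png','pics/wrist12.png',160,100,200,130,4)"
```

```text
t 11.3 TCP rel seat x -0.1 y -0.1 mm, z 26.7; pile bottom over floor 6.2 F [-1.2  1.4  4.5] M [ 0.03  0.51 -0.06] op 0.643
11.35 [0.5699 0.0431 0.0267] jaw deg -72.65 xaxis [ 0.001 -0.    -1.   ] F [-0.8  1.   4.2] op 0.6461715227573668
```

View pics/w12c.png

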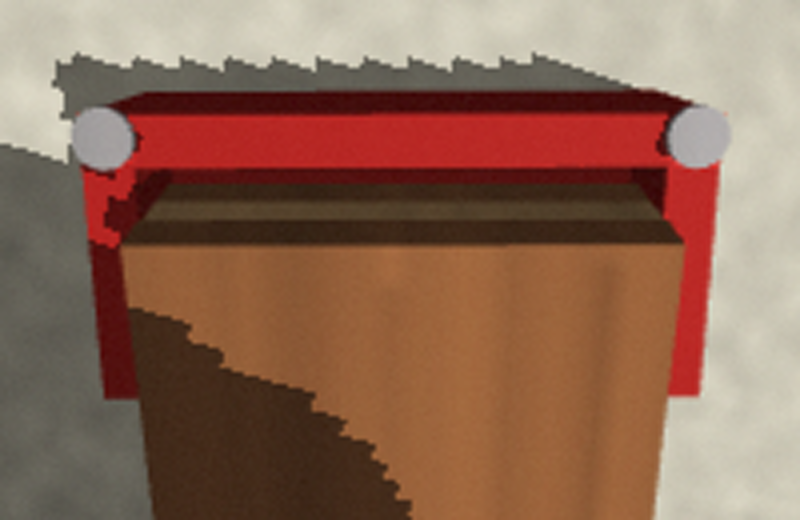

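step_arm(xyz=[[0,0,-1],[0,0,-2],[0,0,-3],[0,0,-4],[0,0,-4]], spin=[0,0,0,0,0], fingers=[0,0,0,0,0])

```text
time_s: 11.85
eef_pos: [0.571, 0.0433, 0.0236]
eef_rot: [0.57, 0.42, 0.569, -0.418]
wrist_force: [0.2, 1.9, 9.2]
opening: 0.646
```

```bash
python3 rel.py; python3 snap.py 13 wrist side;python3 -c "
from h import *
crop('pics/s13c.png','pics/side13.png',210,150,110,110,6)
crop('pics/w13c.png','pics/wrist13.png',160,100,200,130,4)"
```

```text
t 11.85 TCP rel seat x 1.0 y -0.2 mm, z 23.6; pile bottom over floor 3.1 F [0.2 1.9 9.2] M [ 0.28  0.51 -0.12] op 0.646
11.95 [0.571  0.0433 0.0236] jaw deg -72.65 xaxis [ 0.003  0.    -1.   ] F [0.3 2.8 9. ] op 0.646329695972904
```

View pics/w13c.png

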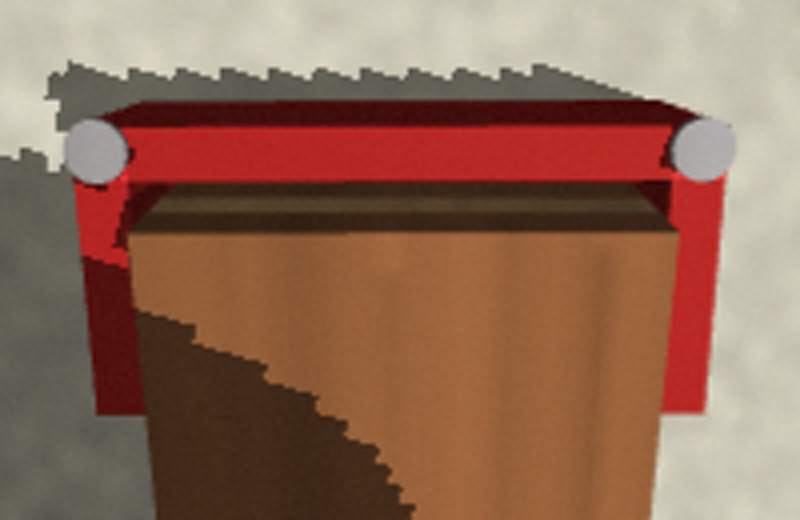

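View pics/s13c.png

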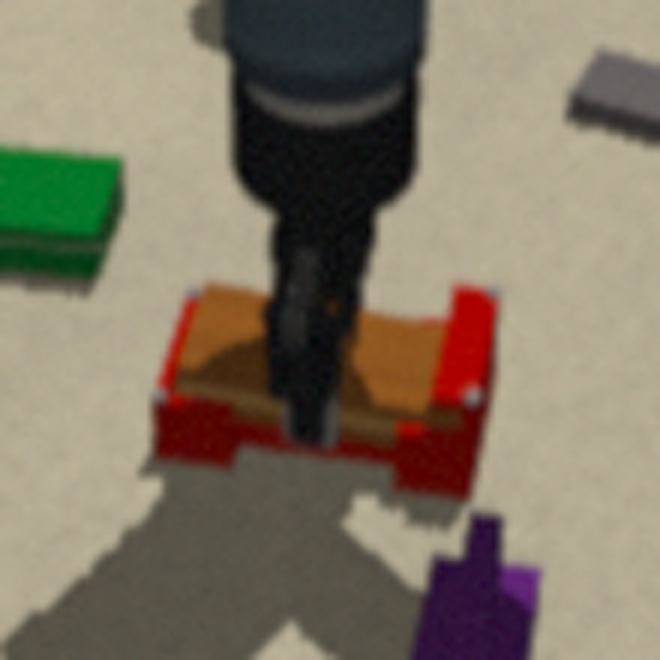

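step_arm(xyz=[[0,0,-1],[0,0,-2],[0,0,-3],[0,0,-4],[0,0,-4]], spin=[0,0,0,0,0], fingers=[0,0,0,0,0])

```text
time_s: 12.45
eef_pos: [0.5719, 0.0434, 0.0201]
eef_rot: [0.571, 0.42, 0.568, -0.418]
wrist_force: [2.3, 2.3, 10.4]
opening: 0.644
```

```bash
python3 rel.py; python3 snap.py 14 wrist;python3 -c "
from h import *
crop('pics/w14c.png','pics/wrist14.png',160,100,200,130,4)"
```

```text
t 12.45 TCP rel seat x 1.9 y -0.5 mm, z 20.1; pile bottom over floor -0.4 F [ 2.3  2.3 10.4] M [ 0.38  0.33 -0.1 ] op 0.644
12.5 [0.5719 0.0434 0.0201] jaw deg -72.66 xaxis [ 0.005  0.    -1.   ] F [2.  3.7 9.9] op 0.6432901942542316
```

View pics/w14c.png

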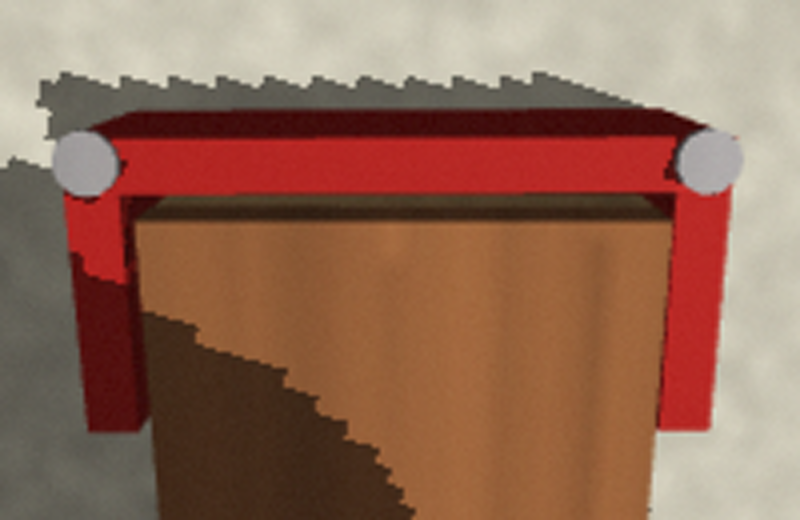

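step_arm(xyz=[[0,0,-1],[0,0,-2],[0,0,-3],[0,0,-3]], spin=[0,0,0,0], fingers=[0,0,0,0])

```text
time_s: 12.9
eef_pos: [0.5722, 0.0434, 0.0187]
eef_rot: [0.571, 0.42, 0.568, -0.418]
wrist_force: [-4.3, 3.2, 24.0]
opening: 0.643
```

```bash
python3 rel.py; python3 snap.py 15 wrist;python3 -c "
from h import *
crop('pics/w15c.png','pics/wrist15.png',160,100,200,130,4)"
```

```text
t 12.9 TCP rel seat x 2.2 y -0.5 mm, z 18.7; pile bottom over floor -1.8 F [-4.3  3.2 24. ] M [ 0.56  1.21 -0.08] op 0.643
12.95 [0.5722 0.0434 0.0188] jaw deg -72.65 xaxis [ 0.005  0.    -1.   ] F [-3.3  4.3 23.4] op 0.6470962937835776
```

View pics/w15c.png

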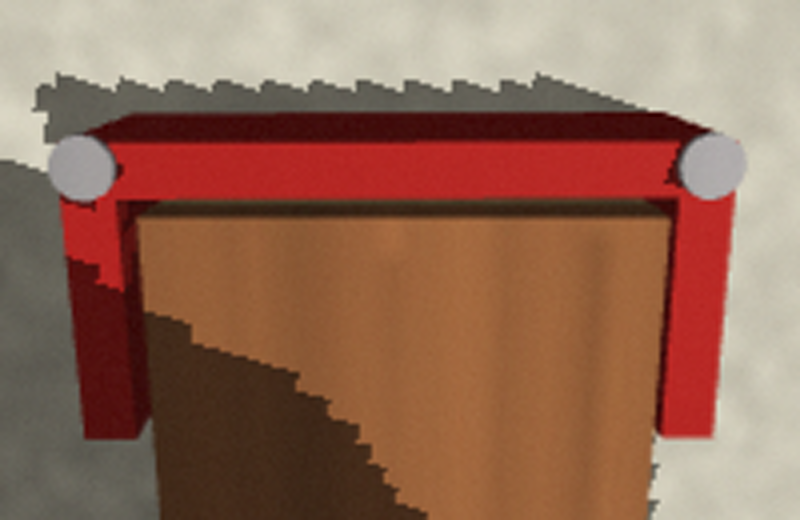

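step_arm(xyz=[[0,0,1.5],[0,0,1.5],[0,0,1.5],[0,0,1.5],[0,0,1.5],[0,0,1.5],[0,0,1.5]], spin=[0,0,0,0,0,0,0], fingers=[0,66,68,72,80,90,90])

```text
time_s: 13.65
eef_pos: [0.5694, 0.043, 0.0165]
eef_rot: [0.57, 0.419, 0.57, -0.419]
wrist_force: [-0.8, 0.2, 0.6]
opening: 0.899
```

```bash
python3 rel.py; python3 snap.py 16 wrist side;python3 -c "
from h import *
crop('pics/s16c.png','pics/side16.png',210,150,110,110,6)
crop('pics/w16c.png','pics/wrist16.png',160,100,200,150,4)"
```

```text
t 13.65 TCP rel seat x -0.5 y -0.1 mm, z 16.5; pile bottom over floor -4.0 F [-0.8  0.2  0.6] M [ 0.04 -0.04  0.07] op 0.899
13.75 [0.5695 0.043  0.0166] jaw deg -72.66 xaxis [-0.  0. -1.] F [-0.3  0.4 -0.1] op 0.8995715528699435
```

View pics/w16c.png

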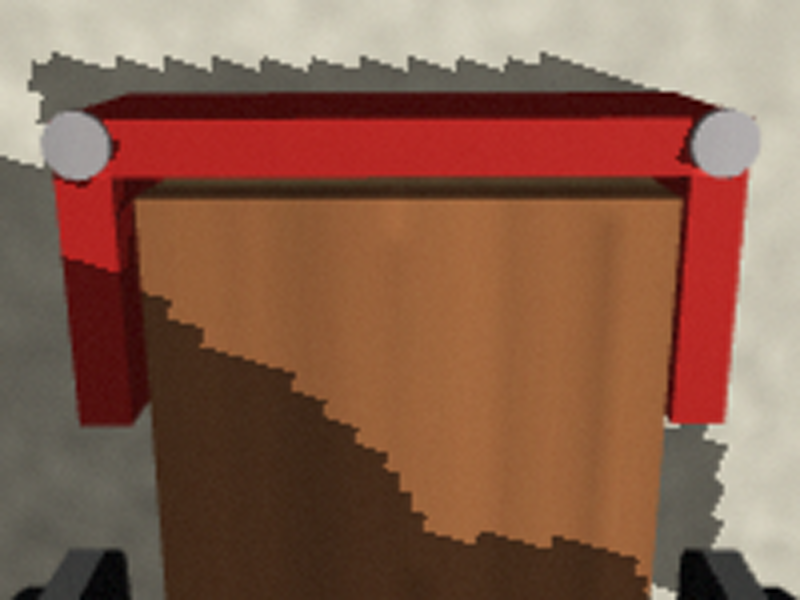

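View pics/s16c.png

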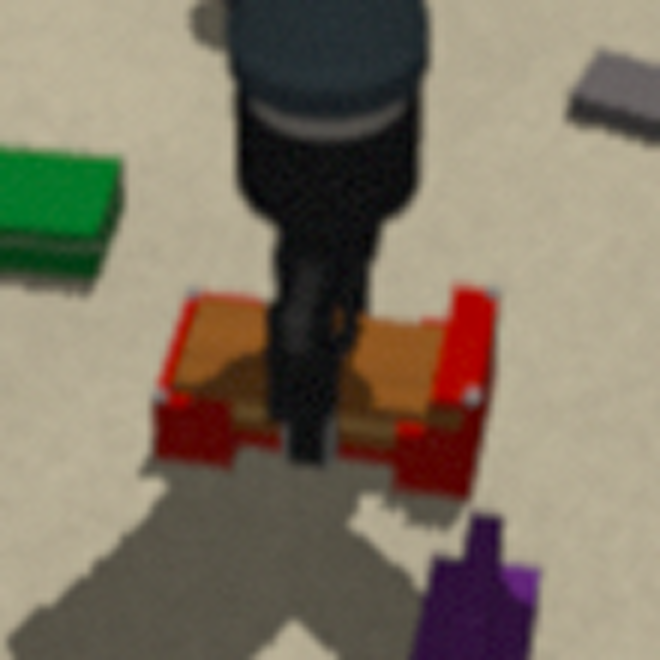

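step_arm(xyz=[[0,0,5],[0,0,15],[0,0,35],[0,0,65],[0,0,100],[0,0,135],[0,0,165],[0,0,185],[0,0,185]], spin=[0,0,0,0,0,0,0,0,0], fingers=[95,100,100,100,100,100,100,100,100])

```text
time_s: 14.65
eef_pos: [0.5719, 0.0428, 0.2066]
eef_rot: [0.572, 0.42, 0.567, -0.417]
wrist_force: [0.6, -0.5, -0.0]
opening: 1.001
```

```bash
python3 rel.py; python3 snap.py 17 wrist side;python3 -c "
from h import *
crop('pics/s17c.png','pics/side17.png',210,150,110,110,6)
crop('pics/w17c.png','pics/wrist17.png',190,80,150,150,4)"
```

```text
t 14.65 TCP rel seat x 1.8 y -1.0 mm, z 206.6; pile bottom over floor 186.1 F [ 0.6 -0.5 -0. ] M [-0.01  0.    0.04] op 1.001
14.75 [0.5697 0.043  0.2023] jaw deg -72.65 xaxis [ 0.001 -0.    -1.   ] F [-0.6  0.6 -0.5] op 0.9979858354617664
```

View pics/w17c.png

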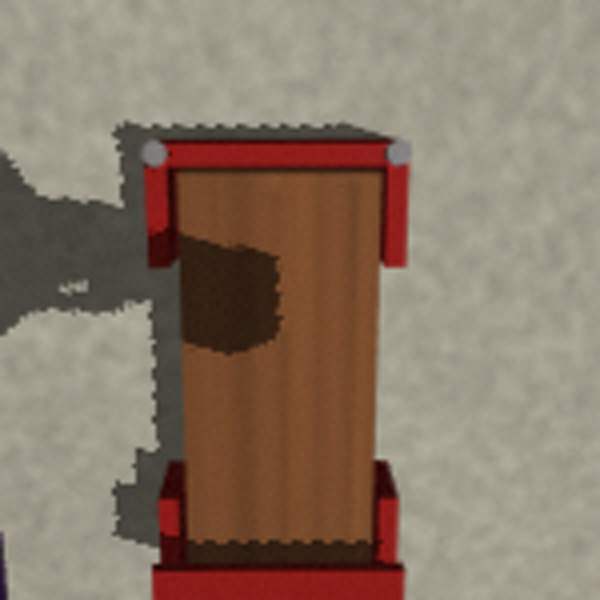

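View pics/s17c.png

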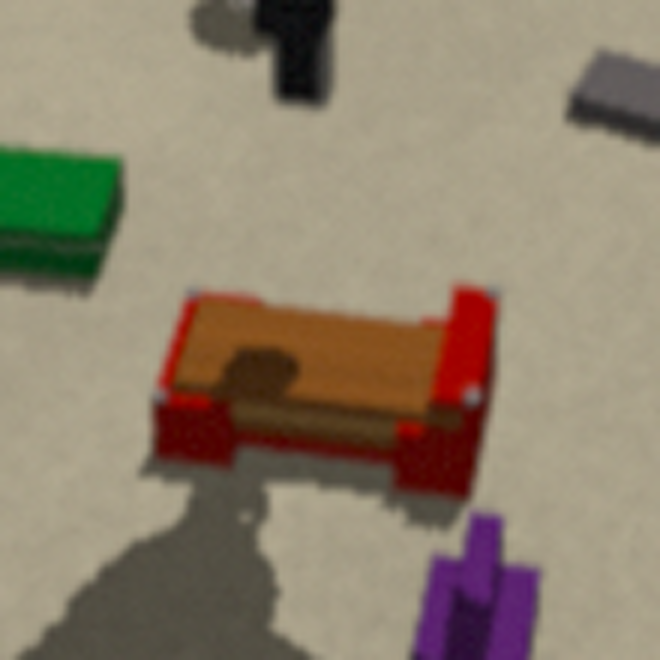

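step_arm(xyz=[[-4,10,25],[-14,35,45],[-28,70,45],[-42,105,45],[-56,140,45],[-70,170,45],[-80,195,45],[-85,205,45],[-85,205,45],[-85,205,45]], spin=[-0.03,-0.08,-0.13,-0.18,-0.23,-0.28,-0.32,-0.35,-0.35,-0.35], fingers=[100,100,100,100,100,100,100,100,100,100])

```text
time_s: 15.75
eef_pos: [0.4841, 0.2477, 0.2455]
eef_rot: [-0.488, -0.511, -0.489, 0.512]
wrist_force: [0.9, -0.4, -0.1]
opening: 0.999
```

```bash
python3 snap.py 18 wrist side;python3 -c "
from h import *
crop('pics/w18c.png','pics/wrist18.png',200,100,130,120,5)"
```

```text
15.85 [0.4847 0.2472 0.246 ] jaw deg -92.72 xaxis [-0.001 -0.001 -1.   ] F [-0.5 -0.2  0.1] op 0.9993028036156728
```

View pics/wrist18.png

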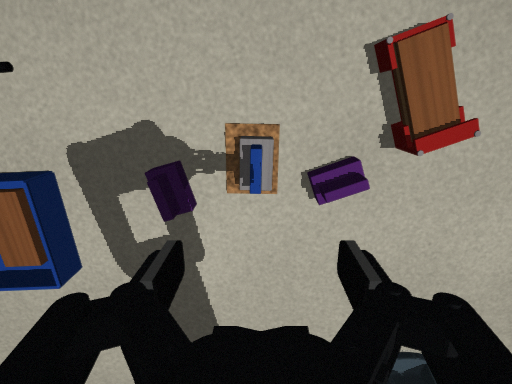

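View pics/w18c.png

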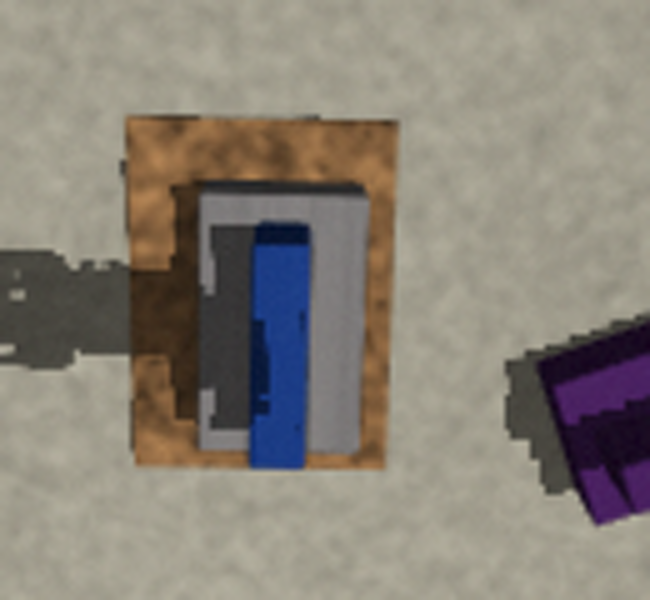

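```bash
python3 - <<'E'
from h import *
import json
o=json.load(open("pics/18.json")); M=model("wrist",o)
g=lambda u,v,z: at(M,200+(u+.5)/5-.5,100+(v+.5)/5-.5,z)
t=np.array(o["eef_pos"])
for n,L,z in [("rib",[(254,243),(309,243),(304,468),(249,468)],.066),("block",[(200,193),(368,194),(360,452),(200,449)],.032)]:
    Q=np.array([g(u,v,z) for u,v in L]); c=Q.mean(0); print(n,c.round(4),"rel TCP mm",(1e3*(c-t)).round(1))
    for i in range(4):
        d=Q[i]-Q[i-1]; print("  ",np.linalg.norm(d[:2]).round(4),np.degrees(np.arctan2(d[1],d[0])).round(1))
E
```

```text
rib [0.4843 0.2541 0.066 ] rel TCP mm [   0.2    6.4 -179.5]
   0.0557 -4.5
   0.0129 -92.6
   0.0557 176.2
   0.0136 87.4
block [0.4844 0.2538 0.032 ] rel TCP mm [   0.3    6.1 -213.5]
   0.0691 -4.0
   0.043 -92.9
   0.0697 176.5
   0.0436 86.3
```

step_arm(xyz=[[0,6,0],[0,6,-30],[0,6,-70],[0,6,-110],[0,6,-145],[0,6,-170],[0,6,-185],[0,6,-192],[0,6,-192],[0,6,-192]], spin=[-0.015,-0.015,-0.015,-0.015,-0.015,-0.015,-0.015,-0.015,-0.015,-0.015], fingers=[70,50,50,50,50,50,50,50,50,50])

```text
time_s: 16.85
eef_pos: [0.4857, 0.2543, 0.0559]
eef_rot: [0.485, 0.516, 0.484, -0.515]
wrist_force: [-0.9, -0.6, 0.5]
opening: 0.499
```

```bash
python3 snap.py 19 wrist side;python3 -c "
from h import *
crop('pics/s19c.png','pics/side19.png',200,220,110,110,5)"
```

```text
16.95 [0.4858 0.2544 0.0562] jaw deg -93.56 xaxis [ 0.003  0.001 -1.   ] F [ 0.1 -0.2 -0.2] op 0.5026777330808188
```

View pics/wrist19.png

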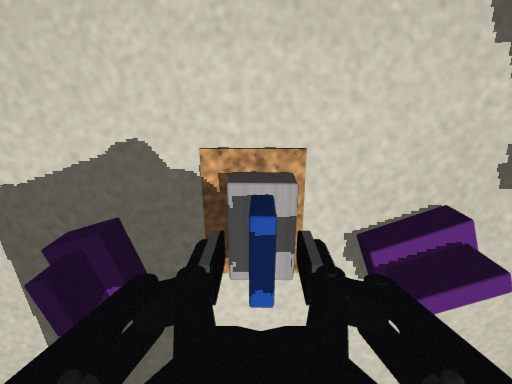

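View pics/s19c.png

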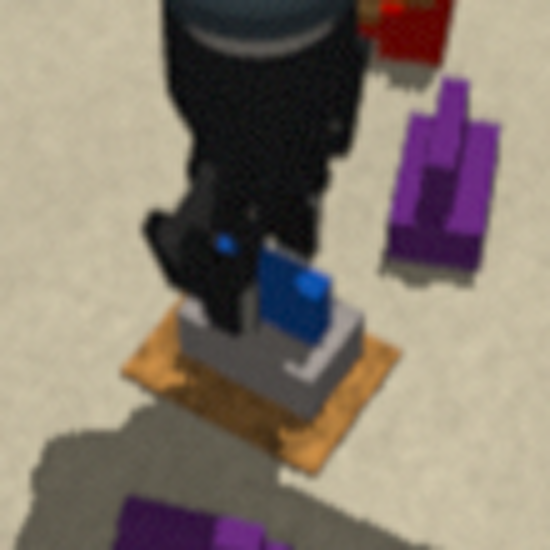

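step_arm(xyz=[[-1,0,-4],[-1,0,-8],[-1,0,-8],[-1,0,-8],[-1,0,-8],[-1,0,-8],[-1,0,-8],[-1,0,-8],[-1,0,-8],[-1,0,-8]], spin=[0,0,0,0,0,0,0,0,0,0], fingers=[50,50,40,30,20,10,0,0,0,0])

```text
time_s: 17.95
eef_pos: [0.4838, 0.2539, 0.0469]
eef_rot: [0.484, 0.515, 0.484, -0.515]
wrist_force: [0.2, -2.5, 2.6]
opening: 0.154
```

```bash
python3 snap.py 20 wrist
```

```text
18.0 [0.4838 0.2539 0.0469] jaw deg -93.56 xaxis [ 0. -0. -1.] F [-0.3 -2.3  2.3] op 0.15081637255280042
```

View pics/wrist20.png

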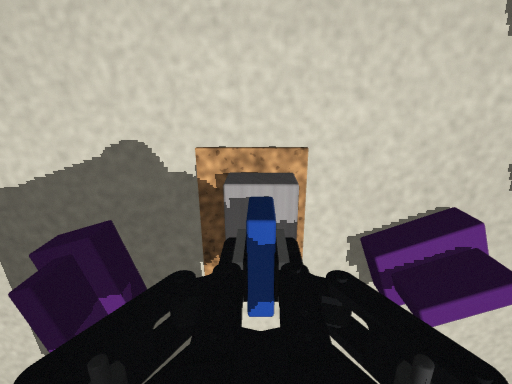

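step_arm(xyz=[[0,0,3],[0,0,10],[0,0,25],[0,0,45],[0,0,70],[0,0,90],[0,0,100],[0,0,100],[0,0,100]], spin=[0,0,0,0,0,0,0,0,0], fingers=[0,0,0,0,0,0,0,0,0])

```text
time_s: 18.9
eef_pos: [0.483, 0.2539, 0.1461]
eef_rot: [-0.484, -0.515, -0.484, 0.516]
wrist_force: [-0.8, 0.8, -8.7]
opening: 0.154
```

```bash
python3 snap.py 21 wrist side;python3 -c "
from h import *
crop('pics/s21c.png','pics/side21.png',200,200,110,120,5)"
```

```text
19.0 [0.4825 0.2537 0.1452] jaw deg -93.57 xaxis [-0.003 -0.001 -1.   ] F [-0.9  0.1 -8.9] op 0.1516529370217908
```

View pics/wrist21.png

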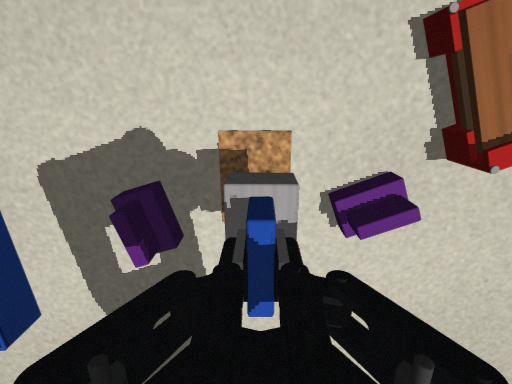

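View pics/s21c.png

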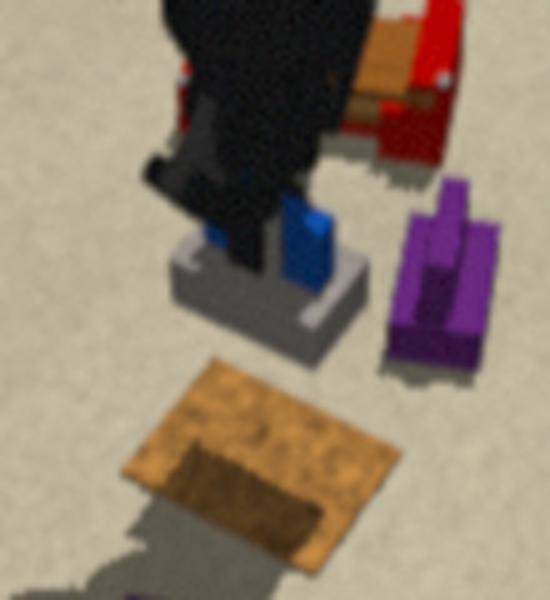

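step_arm(xyz=[[3,-8,0],[11,-26,0],[21,-51,0],[33,-80,0],[45,-110,0],[57,-140,0],[68,-167,0],[77,-190,0],[83,-204,0],[86,-211,0]], spin=[0.015,0.045,0.09,0.14,0.19,0.24,0.29,0.33,0.355,0.364], fingers=[0,0,0,0,0,0,0,0,0,0])

```text
time_s: 20.0
eef_pos: [0.5694, 0.0415, 0.1453]
eef_rot: [0.569, 0.419, 0.57, -0.42]
wrist_force: [-0.9, 0.0, -8.0]
opening: 0.157
```

step_arm(xyz=[[0,0,-10],[0,0,-25],[0,0,-40],[0,0,-45],[0,0,-45],[0,0,-45]], spin=[0,0,0,0,0,0], fingers=[0,0,0,0,0,0])

```text
time_s: 20.6
eef_pos: [0.5697, 0.0434, 0.1017]
eef_rot: [0.57, 0.419, 0.57, -0.419]
wrist_force: [0.5, 0.3, -7.5]
opening: 0.146
```

```bash
python3 rel.py;python3 snap.py 22 wrist side;python3 -c "
from h import *
crop('pics/s22c.png','pics/side22.png',210,140,110,110,5)
crop('pics/w22c.png','pics/wrist22.png',160,100,200,150,4)"
```

```text
t 20.6 TCP rel seat x -0.2 y 0.3 mm, z 101.7; pile bottom over floor 81.2 F [ 0.5  0.3 -7.5] M [-0.05 -0.02 -0.04] op 0.146
20.7 [0.5703 0.0431 0.1024] jaw deg -72.69 xaxis [ 0.002 -0.    -1.   ] F [ 0.1  0.1 -8.3] op 0.15723780445987195
```

View pics/w22c.png

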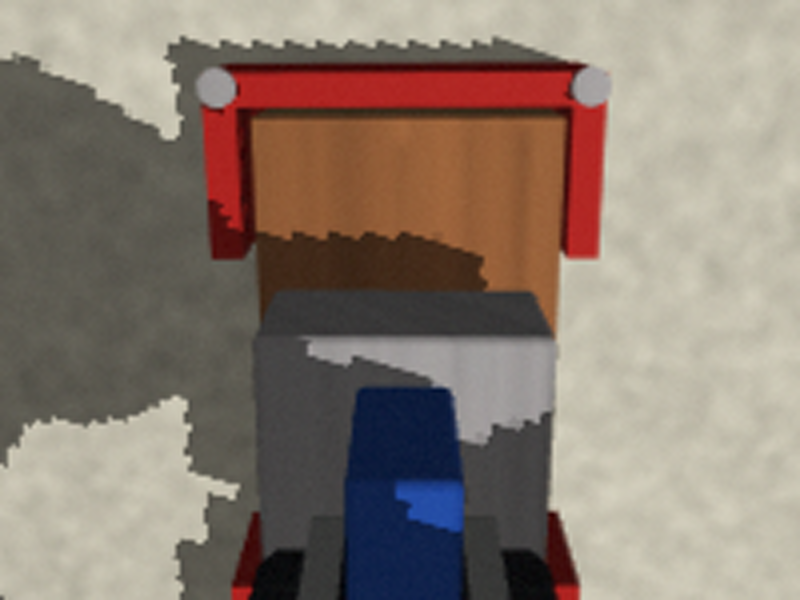

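View pics/s22c.png

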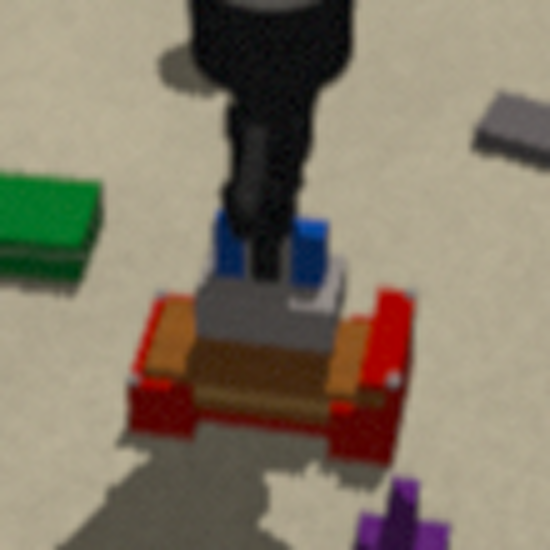

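step_arm(xyz=[[0,0,-6],[0,0,-12],[0,0,-16],[0,0,-18],[0,0,-18],[0,0,-18]], spin=[0,0,0,0,0,0], fingers=[0,0,0,0,0,0])

```text
time_s: 21.3
eef_pos: [0.5697, 0.043, 0.0837]
eef_rot: [0.569, 0.419, 0.569, -0.419]
wrist_force: [0.1, 0.9, -8.2]
opening: 0.15
```

step_arm(xyz=[[0,0,-0.5],[0,0,-1],[0,0,-1],[0,0,-1]], spin=[0,0,0,0], fingers=[0,0,0,0])

```text
time_s: 21.7
eef_pos: [0.5696, 0.043, 0.0828]
eef_rot: [0.57, 0.419, 0.569, -0.419]
wrist_force: [0.5, -0.3, -8.6]
opening: 0.155
```

step_arm(xyz=[[0,0,-0.5],[0,0,-1],[0,0,-1],[0,0,-1]], spin=[0,0,0,0], fingers=[0,0,0,0])

```text
time_s: 22.1
eef_pos: [0.5697, 0.043, 0.0819]
eef_rot: [0.57, 0.419, 0.569, -0.419]
wrist_force: [-1.7, -0.2, -6.0]
opening: 0.152
```

step_arm(xyz=[[0,0,-0.5],[0,0,-1],[0,0,-1],[0,0,-1]], spin=[0,0,0,0], fingers=[0,0,0,0])

```text
time_s: 22.5
eef_pos: [0.5697, 0.043, 0.0819]
eef_rot: [0.57, 0.419, 0.569, -0.419]
wrist_force: [-5.7, -0.6, 4.4]
opening: 0.152
```

step_arm(xyz=[[0,0,0.5],[0,0,0.5],[0,0,0.5],[0,0,0.5],[0,0,0.5],[0,0,0.5],[0,0,0.5]], spin=[0,0,0,0,0,0,0], fingers=[0,18,22,30,40,50,50])

```text
time_s: 23.2
eef_pos: [0.5697, 0.043, 0.0812]
eef_rot: [0.57, 0.419, 0.569, -0.419]
wrist_force: [0.3, -0.5, -0.9]
opening: 0.501
```

step_arm(xyz=[[0,0,5],[0,0,15],[0,0,35],[0,0,65],[0,0,100],[0,0,135],[0,0,145],[0,0,145],[0,0,145]], spin=[0,0,0,0,0,0,0,0,0], fingers=[50,50,50,50,50,50,50,50,50])

```text
time_s: 24.1
eef_pos: [0.569, 0.0431, 0.2253]
eef_rot: [0.569, 0.419, 0.57, -0.419]
wrist_force: [-0.3, 0.3, -0.1]
opening: 0.502
```

```bash
python3 rel.py;python3 snap.py 23 wrist side;python3 -c "
from h import *
crop('pics/s23c.png','pics/side23.png',210,140,110,110,5)
crop('pics/w23c.png','pics/wrist23.png',190,80,150,150,4)"
```

```text
t 24.1 TCP rel seat x -0.9 y 0.2 mm, z 225.3; pile bottom over floor 204.8 F [-0.3  0.3 -0.1] M [ 0.04 -0.02 -0.02] op 0.502
24.2 [0.5684 0.0431 0.2242] jaw deg -72.71 xaxis [-0.003  0.    -1.   ] F [-0.2 -0.2 -0.5] op 0.5008164541852596
```

View pics/w23c.png

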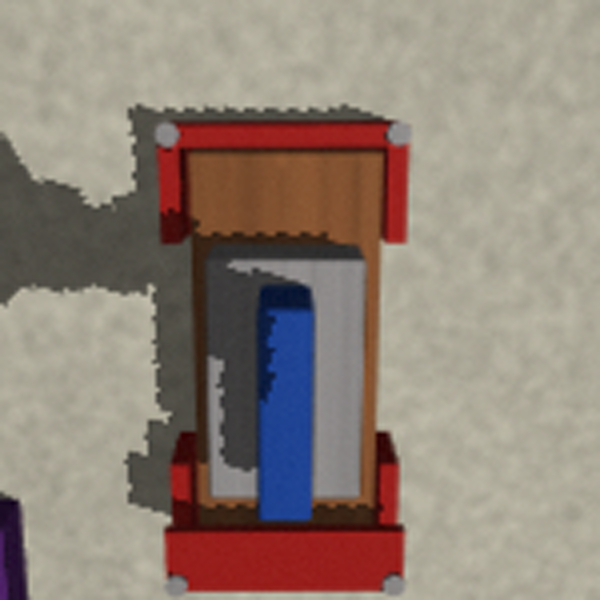

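View pics/s23c.png

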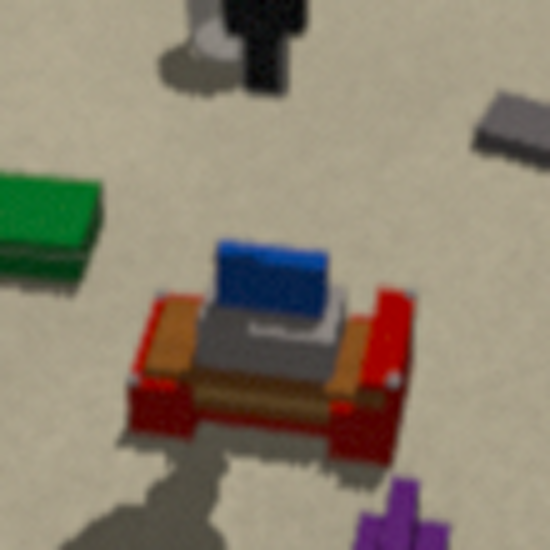

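```bash
python3 - <<'E'
from h import *
import json
o=json.load(open("pics/23.json")); M=model("wrist",o)
ex=np.array([.9547,.2976]);ey=np.array([-.2976,.9547]); s=np.array([.4069,-.0067])+.1705*ex-.00085*ey
g=lambda u,v,z: at(M,190+(u+.5)/4-.5,80+(v+.5)/4-.5,z)
for n,L,z in [("block",[(209,262),(365,260),(361,499),(209,498)],.067),("rib",[(259,309),(314,309),(311,521),(260,521)],.101),("board +x end",[(188,151),(384,151)],.039),("tray bolts/lip",[(166,527),(405,528)],.0565)]:
    Q=np.array([g(u,v,z)[:2]-s for u,v in L])*1e3; print(n,"seat xy",np.c_[Q@ex,Q@ey].mean(0).round(1),np.c_[Q@ex,Q@ey].round(1).tolist())
E
```

```text
block seat xy [-0.2 -0.1] [[34.1, 20.8], [34.6, -21.5], [-35.0, -22.0], [-34.7, 22.3]]
rib seat xy [ 0.2 -0. ] [[28.0, 6.6], [28.0, -6.8], [-27.7, -6.6], [-27.7, 6.7]]
board +x end seat xy [61.6 -0.1] [[61.6, 28.1], [61.6, -28.3]]
tray bolts/lip seat xy [-48.4  -0. ] [[-48.3, 36.4], [-48.6, -36.5]]
```

```bash
python3 -c "
from bench import hand_in
print(hand_in())"
```

```text
the job is handed in; nothing more can be done
None
```

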